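# Sift the small puzzle discs out of the mix

## Task

Hold the sieve by its handle and, keeping it on the rails of the catch tray, shake it briskly from side to side, knocking the left spring buffer (left as the robot sees it) and then the right one, at least twice each in turn, without ever driving a buffer to its end, until all six small discs have dropped into the catch tray and only the three large ones are left. Then lift the sieve with the large discs, set it down gently and level inside the wooden parking tray and let go. Leave the puzzle, the bowl and the game piece alone.

Things in the scene. Friction and masses are not known exactly. Their poses are not given: they have to be found in the camera images.
- frame: white catch tray fixed to the table, 126 (x) x 304 (y) x 70 mm, open on top, floor 5 mm thick. Origin: centre of its underside. Near each end an aluminium cross bar, 18 mm wide and 20 mm tall, is clamped over the two long walls; each carries a rubber-tipped spring buffer pointing inwards along the tray's y, axis 80 mm above the table.
- rail_mid (a point): centre of the catch tray at the height of its rails, 70 mm up. The rails are the tops of its long walls (12 mm thick, inner faces at x = +-51 mm), smooth; the sieve's flanges rest and slide on them along the tray's y.
- buffer_left (a joint): spring buffer at the tray's +y end: how far it is pushed in, m (0 = out, 0.016 = end of travel). Spring of 0.8 N per mm; springs back. A knock is 3 mm or more; beyond 13 mm counts as driven to its end. Its bar is clamped at a place that differs each time: the buffer's face, when out, is 86 to 110 mm from the tray's centre along y. Feel for it.
- buffer_right (a joint): the same at the tray's -y end, clamped independently: its face, when out, is 86 to 110 mm from the tray's centre.
- sieve: aluminium sieve, box 96 (x) x 146 (y) x 35 mm tall, walls 4 mm, about 0.6 kg with its discs. Origin: centre of its underside, 50 mm above the table while its side flanges (12 mm wide, undersides 20 mm above the sieve's underside) rest on the rails; its y is along the tray's y, with 3 mm play to each side in x. Its end walls (y = +-73 mm) meet the buffers.
- sieve_floor (a point): centre of the sieve's floor, top face, 6 mm above its underside. Four flat bars 12 mm wide along x at y = +-15 and +-45 mm, gaps of 18 mm between, split by thin wires. Discs lie flat on the bars and slide (friction about 0.15) only under brisk shaking along y, peaks of some 3 m/s2 or more; a small disc falls once its centre passes a bar's edge.
- sieve_grip (a point): middle of the sieve's black bridge handle, a bar 12 x 12 mm in section and 98 mm long along the sieve's x, over the sieve's centre, its axis 60 mm above the sieve's underside. Posts at the two ends only; 43 mm of free height under it to the sieve's floor.
- park: wooden parking tray for the sieve, fixed to the table, to the left or right of the catch tray: inside 110 (x) x 160 (y) mm, rim 4 mm thick and 16 mm high. Origin: centre of its underside; its floor is 6 mm up, so that the parked sieve's underside (origin) is 6 mm above the table, the long sides along the park's y (either way round).
- puzzle: bystander: blue ring-tower puzzle, base 110 x 150 mm, three steel rods 122 mm tall. Origin: centre of its underside.
- bowl: bystander: white bowl of wrapped sweets, 110 mm across, 45 mm tall. Origin: centre of its underside.
- pawn: bystander: small grey plastic game piece, 26 mm across, 36 mm tall. Origin: centre of its underside.
- small0: small dark steel disc, 13 mm in diameter, 8 mm thick, 10 g; starts in the sieve. Origin: centre of its underside.
- small1: small dark steel disc, 13 mm in diameter, 8 mm thick, 10 g; starts in the sieve. Origin: centre of its underside.
- small2: small dark steel disc, 13 mm in diameter, 8 mm thick, 10 g; starts in the sieve. Origin: centre of its underside.
- small3: small dark steel disc, 13 mm in diameter, 8 mm thick, 10 g; starts in the sieve. Origin: centre of its underside.
- small4: small dark steel disc, 13 mm in diameter, 8 mm thick, 10 g; starts in the sieve. Origin: centre of its underside.
- small5: small dark steel disc, 13 mm in diameter, 8 mm thick, 10 g; starts in the sieve. Origin: centre of its underside.
- large0: large dark steel disc, 42 mm in diameter, 8 mm thick, 60 g; starts in the sieve. Origin: centre of its underside.
- large1: large dark steel disc, 42 mm in diameter, 8 mm thick, 60 g; starts in the sieve. Origin: centre of its underside.
- large2: large dark steel disc, 42 mm in diameter, 8 mm thick, 60 g; starts in the sieve. Origin: centre of its underside.

How it is judged:
On the way, in this order (a step that is already met when the one before it is completed fails the run):
1. the sieve, riding on the rails, presses the left spring buffer in by more than 3 mm (first time) (value of joint buffer_left above 0.003 m and z of sieve in the frame of frame below 0.06 m).
2. the sieve, riding on the rails, presses the right spring buffer in by more than 3 mm (first time) (value of joint buffer_right above 0.003 m and z of sieve in the frame of frame below 0.06 m).
3. the sieve, riding on the rails, presses the left spring buffer in by more than 3 mm (second time) (all of step 1).
4. the sieve, riding on the rails, presses the right spring buffer in by more than 3 mm (second time) (all of step 2).
At the end, for the whole second after the job is handed in: All six small discs lie in the catch tray (below 40 mm), all three large ones lie in the sieve, and the sieve stands released and at rest on the floor of the parking tray (centre within 14 mm, long sides aligned within 0.2 rad, level within 0.05 rad) (x of small0 in the frame of frame between -0.055 and 0.055 m and y of small0 in the frame of frame between -0.15 and 0.15 m and z of small0 in the frame of frame between -0.01 and 0.04 m and x of small1 in the frame of frame between -0.055 and 0.055 m and y of small1 in the frame of frame between -0.15 and 0.15 m and z of small1 in the frame of frame between -0.01 and 0.04 m and x of small2 in the frame of frame between -0.055 and 0.055 m and y of small2 in the frame of frame between -0.15 and 0.15 m and z of small2 in the frame of frame between -0.01 and 0.04 m and x of small3 in the frame of frame between -0.055 and 0.055 m and y of small3 in the frame of frame between -0.15 and 0.15 m and z of small3 in the frame of frame between -0.01 and 0.04 m and x of small4 in the frame of frame between -0.055 and 0.055 m and y of small4 in the frame of frame between -0.15 and 0.15 m and z of small4 in the frame of frame between -0.01 and 0.04 m and x of small5 in the frame of frame between -0.055 and 0.055 m and y of small5 in the frame of frame between -0.15 and 0.15 m and z of small5 in the frame of frame between -0.01 and 0.04 m and x of large0 in the frame of sieve between -0.046 and 0.046 m and y of large0 in the frame of sieve between -0.071 and 0.071 m and z of large0 in the frame of sieve between 0 and 0.03 m and x of large1 in the frame of sieve between -0.046 and 0.046 m and y of large1 in the frame of sieve between -0.071 and 0.071 m and z of large1 in the frame of sieve between 0 and 0.03 m and x of large2 in the frame of sieve between -0.046 and 0.046 m and y of large2 in the frame of sieve between -0.071 and 0.071 m and z of large2 in the frame of sieve between 0 and 0.03 m and z of sieve in the frame of park between 0.003 and 0.0095 m and horizontal distance between sieve and park below 0.014 m and angle between the y axis of sieve and the y axis of park, either way round below 0.2 rad and angle between sieve's own z axis and vertical below 0.05 rad and linear speed of sieve below 0.02 m/s); the robot touches nothing.
It fails at once if a spring buffer is driven in by more than 13 mm (value of joint any of buffer_left, buffer_right above 0.013 m).
It fails at once if the sieve drops or is slammed into the parking tray (faster than 0.35 m/s in the last 25 mm) (z of sieve in the frame of park below 0.031 m and horizontal distance between sieve and park below 0.1 m and linear speed of sieve above 0.35 m/s).
It fails at once if a bystander is moved by more than 20 mm (distance of any of puzzle, bowl, pawn from where it was at the start of the episode above 0.02 m).
It also fails if it takes over 58 s, if anything falls off the work surface, if the arm or the gripper's body presses on something with over 40 N, if the wrist force passes 120 N, or if a joint passes its speed limit or range.

## Robot

A 7-joint arm with a two-finger parallel gripper is mounted at the origin on the work surface. World frame = base frame: x ahead of the robot, y to its left, z up, the work surface at z = 0. Lengths are in m, angles in rad, forces in N, time in s.
With the tool pointing down it reaches from about 0.4 to 0.85 m from the base axis. Payload 4.5 kg.
Tool frame: the origin (TCP) lies at the very end of the fingers, on their centre line; the grasp point (between the pads) lies 19 mm behind it; z points along the fingers, y is the line along which they close (so a half turn about z gives the same grasp; the last joint's range is limited). The gripper opens to 88 mm and grips with 3 to 60 N. Pads are 18 mm wide; open, the fingers measure 123 mm over their backs; the gripper's body (75 mm by 187 mm) begins 45 mm behind the grasp point.
Start: joints at [-1.273, 0.689, -0.195, 1.565, 0.157, 0.902, -0.215], TCP at [0.163, 0.603, 0.209] pointing down, gripper open.
Joint ranges: [-3.01, 3.01], [-0.46, 2.08], [-1.47, 1.51], [0.13, 2.56], [-1, 4.14], [0.04, 2.09], [-2.66, 2.66]. Speed limits (rad/s): [2.57, 2.57, 3.14, 3.14, 3.14, 3.14, 3.14].

## Interface

Orientations are given as a unit quaternion [x, y, z, w].
In Python, from plant import r gives the robot as it stands. The module is installed in compiled form; this text tells all that it offers.
- The arm moves only by the tool step_arm, never from a script. Its argument "increments" is a list of rows, each a list of 2 entries, a list of its own where there are three numbers: the shift along the world's x, y, z in cm, then the turn, a rotation vector about the world's x, y, z in degrees. A call has exactly 10 rows; each row shifts and turns the commanded pose from where the row before left it; what a row does not reach is not made up. A row lasts 1/10 s, in which the tool goes at most 50 mm and 8.59 degrees, less where a joint would pass 70% of its speed; a pose out of reach is approached as far as the arm can. A call is refused whole if a number of a shift passes 5 or a number of a turn 8.59, either way. A call with a gripper value outside its range is refused whole. "fingers" is the opening, from 0 (shut) to 1 (fully open), set as the call begins (left out, the last holds). The fingers move at their own pace and stop on an object; "grip_force" is the grip in N (left out, the last holds). Time passes only in rows, so rows that do not move let the fingers close, or fill a call up. It gives the time, the measured TCP pose, the force, the opening and the grip force at its end, in the units of the state.
- r.get_state(): the state, without advancing time (a new reading comes with each control period).
- r.snapshot(name): name is "scene" or "top" or "wrist"; returns (picture, depth): 480x640x3 uint8, red, green, blue; 480x640 float32, m along the optical axis (not along the pixel's ray), 0 where there is no reading.
- r.calibration(name): a dict with "fov_y" (degrees; the focal length in pixels is half the picture's height over the tangent of half this angle, whatever the lens; pixels are square), "cx", "cy" (the principal point, pixels), "k1" (the pictures are not rectified: a ray, as slopes to the right and down, at radius r is drawn at 1 + k1 r^2 times it, then the intrinsics apply), "R" (3x3) and "t" (3): a world point X has camera coordinates R X + t. Camera axes: x right, y down, z forward; pixel columns grow to the right and rows downward; lengths in m; the calibration is good to about 2 mm. A picture is of the moment at which its call begins: read the wrist's pose just before it. calibration takes no time and is no camera call; for the wrist camera it gives the pose at the moment of the call.
- r.finish_job(): hands the job in; it is judged then, once.
The state is a dict: "clock": time; "q": joint angles; "qd": joint speeds; "joint_torque": joint torques, N m; "tool_pos": TCP position; "eef_rot": TCP orientation; "contact_force": force on the tool from outside, world axes, zero at the start; "moment": the same for the moment, N m; "opening": opening from 0.0 (shut) to 1.0 (fully open); "finger_force": force on a finger pad.
Only numpy, scipy, OpenCV 4.12 (cv2) and the standard library are available. Lean on these libraries where they do the work, as an engineer would, in place of code of your own. Each camera call takes 0.05 s, during which the arm holds its last target. There are 200 camera calls.

## Working session

There is one attempt and no reset: what is moved stays moved. The work goes in short steps, Python scripts to look and compute and a tool call to move; the robot and the scene stay as the last step left them, time stands still between calls to the robot, and variables do not carry over. Pictures are saved under pics/ and viewed, at most 10 in all, crops included, and the job is handed in when it is done.

Besides the shell and the picture viewer there is one more tool, called after "Emit:" as name(argument=value, ...) on one line, values as JSON. step_arm: Moves the arm, as the interface text tells. Its arguments: {"type":"object","properties":{"increments":{"type":"array","items":{"type":"array"}},"fingers":{"type":"number"},"grip_force":{"type":"number"}},"required":["increments"]}

```bash
mkdir -p pics; cat > h.py <<'E'
import numpy as np, cv2
from plant import r
def ray(c,u,v):
    f=240/np.tan(np.radians(c["fov_y"]/2)); K=np.array([[f,0,c["cx"]],[0,f,c["cy"]],[0,0,1.]])
    p=cv2.undistortPoints(np.array([[[u,v]]],float),K,np.array([c["k1"],0,0,0.]))[0,0]
    R=np.array(c["R"]);t=np.array(c["t"])
    return -R.T@t, R.T@np.array([p[0],p[1],1])
def onplane(c,u,v,z):
    o,d=ray(c,u,v); return o+d*(z-o[2])/d[2]
def withdepth(c,u,v,D):
    o,d=ray(c,u,v); return o+d*D
E
python3 - <<'E'
from h import *
s=r.get_state(); print(s)
for n in("top","scene"):
    p,d=r.snapshot(n); c=r.calibration(n)
    cv2.imwrite(f"pics/{n}0.png",p[:,:,::-1]); np.save(f"{n}0.npy",d); print(n,c)
E
```

```text
{'clock': 0.0, 'q': array([-1.27322753,  0.68996145, -0.19453746,  1.56632929,  0.15732374,
        0.90251101, -0.21509965]), 'qd': array([-1.52385179e-03,  2.84381770e-05,  5.02131150e-05,  1.48240189e-03,
        1.55599525e-03,  5.70011870e-04,  4.58083856e-04]), 'joint_torque': array([ 9.20056300e-04, -5.27555287e+01, -1.26615465e+00, -1.53421390e+01,
       -5.24933240e-02,  6.39375765e-03,  1.63236582e-04]), 'tool_pos': array([0.16281909, 0.60271471, 0.20852868]), 'eef_rot': array([ 1.31444961e-01,  9.91323055e-01, -9.05242121e-04, -5.00264440e-05]), 'contact_force': array([ 0.84890671,  0.04119179, -0.23404135]), 'moment': array([ 0.01262213,  0.01665973, -0.03145367]), 'finger_force': 0.0, 'opening': 1.0013678956991485}
top {'fov_y': 48.0255609292642, 'cx': 319.5009991819331, 'cy': 237.9983763840423, 'k1': -0.077037602229521, 'R': array([[ 0.00653892, -0.999943  ,  0.00844042],
       [-0.993329  , -0.00746699, -0.11507277],
       [ 0.11512924, -0.00763166, -0.99332121]]), 't': array([0.00122828, 0.6655739 , 0.99275038])}
scene {'fov_y': 48.97806682032797, 'cx': 314.4800252435495, 'cy': 248.67110390727674, 'k1': 0.023549880130903346, 'R': array([[-0.36912355,  0.92919663, -0.0184779 ],
       [ 0.70823084,  0.26835962, -0.65298713],
       [-0.60179472, -0.25411954, -0.75714356]]), 't': array([ 0.24514111, -0.39240234,  1.45434736])}
```

View pics/top0.png

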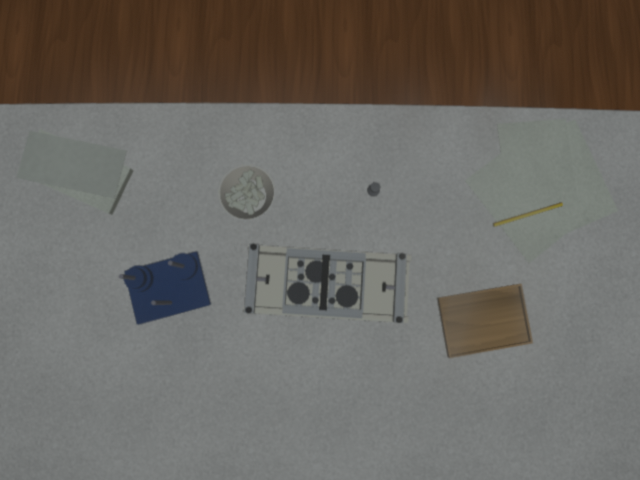

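View pics/scene0.png

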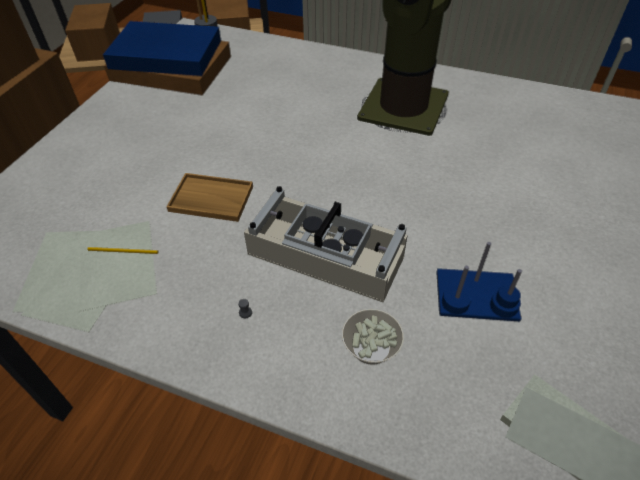

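```bash
python3 - <<'E'
from h import *
c=r.calibration("top"); im=cv2.imread("pics/top0.png"); D=np.load("top0.npy")
g=im.max(2)
def blobs(m,roi,z,mn=8):
    x0,y0,x1,y1=roi; M=np.zeros_like(m);M[y0:y1,x0:x1]=m[y0:y1,x0:x1]
    for k in cv2.findContours(M,cv2.RETR_EXTERNAL,cv2.CHAIN_APPROX_NONE)[0]:
        if len(k)<mn: continue
        (u,v),(w,h),a=cv2.minAreaRect(k)
        P=onplane(c,u,v,z); B=[onplane(c,*q,z)[:2].round(4).tolist() for q in cv2.boxPoints(((u,v),(w,h),a))]
        print((round(u,1),round(v,1)),(round(w,1),round(h,1)),round(a,1),P.round(4)[:2],B, D[int(v),int(u)])
print("dark");blobs((g<60).astype(np.uint8)*255,(235,235,415,330),0.09)
hsv=cv2.cvtColor(im,cv2.COLOR_BGR2HSV)
print("wood");blobs(((hsv[...,1]>70)&(hsv[...,0]<25)).astype(np.uint8)*255,(420,270,550,370),0.016,100)
print("blue");blobs(((hsv[...,1]>100)&(hsv[...,0]>100)).astype(np.uint8)*255,(100,240,230,340),0.015,100)
for u,v in((254,247),(249,310),(402,256),(399,319)):print(onplane(c,u,v,0.095).round(4), withdepth(c,u,v,D[v,u]).round(4))
for u,v in((325,260),(324,282),(323,305),(300,284),(360,283)):print(withdepth(c,u,v,D[v,u]).round(4))
E
```

```text
dark
(399.0, 319.0) (4.0, 4.0) 90.0 [ 0.5143 -0.1373] [[0.5178, -0.1338], [0.5179, -0.141], [0.5107, -0.1409], [0.5107, -0.1337]] 0.9570968
(248.0, 310.0) (4.0, 4.0) 90.0 [0.5287 0.1336] [[0.5322, 0.1373], [0.5323, 0.1301], [0.5251, 0.13], [0.5251, 0.1372]] 0.96048254
(331.5, 300.5) (3.0, 3.0) 90.0 [ 0.5467 -0.016 ] [[0.5494, -0.0133], [0.5494, -0.0187], [0.5441, -0.0187], [0.544, -0.0133]] 0.99394536
(314.5, 299.5) (3.0, 3.0) 90.0 [0.5483 0.0146] [[0.551, 0.0173], [0.551, 0.0119], [0.5457, 0.0118], [0.5456, 0.0172]] 0.9906593
(346.5, 295.5) (19.0, 19.0) 90.0 [ 0.5558 -0.0429] [[0.5728, -0.0258], [0.573, -0.06], [0.539, -0.06], [0.5388, -0.0259]] 0.9942206
(384.0, 286.5) (2.0, 7.0) 0.0 [ 0.5724 -0.1106] [[0.5661, -0.1088], [0.5787, -0.1088], [0.5787, -0.1125], [0.5661, -0.1124]] 0.9713408
(298.2, 292.8) (18.4, 19.1) 45.0 [0.5602 0.0439] [[0.5596, 0.0677], [0.584, 0.0437], [0.5608, 0.02], [0.5365, 0.0441]] 0.99069923
(267.0, 279.0) (6.0, 2.0) 90.0 [0.5845 0.1004] [[0.5899, 0.1023], [0.5899, 0.0987], [0.5791, 0.0986], [0.5791, 0.1022]] 0.97454107
(331.0, 276.5) (3.0, 4.0) 90.0 [ 0.5898
[... 661 characters left out ...]
 0.1269] [[0.6404, 0.1305], [0.6477, 0.1306], [0.6477, 0.1233], [0.6404, 0.1232]] 0.9661738
wood
(484.4, 320.4) (59.9, 82.4) 79.7 [ 0.5093 -0.3159] [[0.552, -0.2263], [0.581, -0.388], [0.4663, -0.4062], [0.4388, -0.2457]] 1.0464578
blue
(166.1, 286.8) (55.3, 75.7) 74.5 [0.5704 0.3036] [[0.6018, 0.3917], [0.6427, 0.2487], [0.5393, 0.2169], [0.4987, 0.3582]] 1.0441449
[0.6417 0.1245 0.095 ] [0.6418 0.1245 0.0945]
[0.5288 0.1312 0.095 ] [0.5287 0.1314 0.0936]
[ 0.6274 -0.143   0.095 ] [ 0.6273 -0.1429  0.0956]
[ 0.5145 -0.1366  0.095 ] [ 0.5145 -0.1363  0.0966]
[ 0.6175 -0.0034  0.1176]
[ 0.579  -0.0019  0.1148]
[ 5.388e-01 -4.000e-04  1.165e-01]
[0.5768 0.0417 0.0594]
[ 0.5812 -0.0745  0.0037]
```

```bash
python3 - <<'E'
import cv2
im=cv2.imread("pics/top0.png")[235:335,235:415]
cv2.imwrite("pics/c1.png",cv2.resize(im,None,fx=4.4,fy=4.4,interpolation=cv2.INTER_CUBIC))
E
```

```text
(no output)
```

View pics/c1.png

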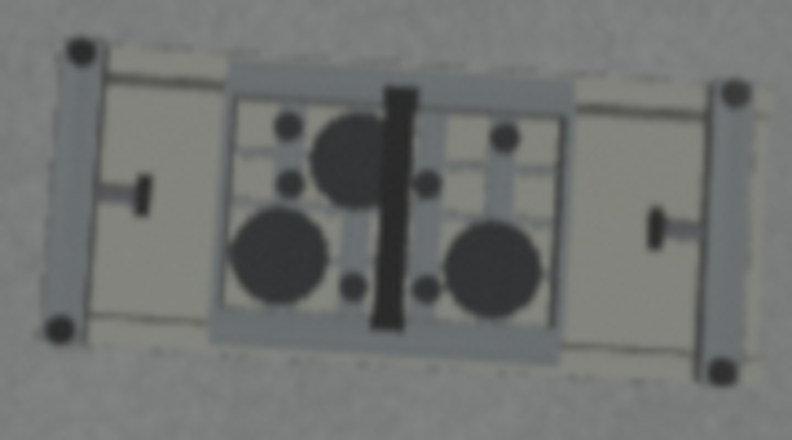

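```bash
python3 - <<'E'
from h import *
c=r.calibration("top")
for n,u,v,z in (("handleTop",401,100,.116),("handleBot",388,318,.116),("bufL",152,195,.08),("bufR",648,229,.08),("sieveTL",228,62,.075),("sieveTR",575,82,.075),("sieveBL",211,343,.075),("sieveBR",560,363,.075)):
    print(n,onplane(c,235+u/4.4,235+v/4.4,z).round(4))
E
```

```text
handleTop [ 0.6217 -0.0054  0.116 ]
handleBot [ 0.5349 -0.0007  0.116 ]
bufL [0.5843 0.0967 0.08  ]
bufR [ 0.5716 -0.1087  0.08  ]
sieveTL [0.6403 0.0662 0.075 ]
sieveTR [ 0.633  -0.0791  0.075 ]
sieveBL [0.5236 0.0718 0.075 ]
sieveBR [ 0.5163 -0.0726  0.075 ]
```

Emit:
step_arm(increments=[[[2.8, -3.9, 0], [0, 0, 4]], [[2.8, -4.0, 0], [0, 0, 4]], [[2.8, -4.0, 0], [0, 0, 3.8]], [[2.8, -4.0, 0], [0, 0, 0]], [[2.8, -4.0, 0], [0, 0, 0]], [[2.8, -4.0, 0], [0, 0, 0]], [[2.8, -4.0, 0], [0, 0, 0]], [[2.8, -4.0, 0], [0, 0, 0]], [[2.8, -4.0, 0], [0, 0, 0]], [[2.8, -4.0, 0], [0, 0, 0]]], fingers=0.6)

```text
clock: 1.1
tool_pos: [0.4437, 0.2025, 0.2092]
eef_rot: [0.029, 1.0, -0.0, -0.0]
contact_force: [1.0, 1.2, -0.4]
opening: 0.6
finger_force: 0.0
```

Emit:
step_arm(increments=[[[2.7, -4.1, 0], [0, 0, 0]], [[2.7, -4.1, 0], [0, 0, 0]], [[2.7, -4.1, 0], [0, 0, 0]], [[2.7, -4.1, 0], [0, 0, 0]], [[2.6, -4.1, 0], [0, 0, 0.2]], [[0, 0, -2.8], [0, 0, 0]], [[0, 0, -3], [0, 0, 0]], [[0, 0, -3], [0, 0, 0]], [[0, 0, -2], [0, 0, 0]], [[0, 0, -1], [0, 0, 0]]])

```text
clock: 2.1
tool_pos: [0.5754, -0.0008, 0.0892]
eef_rot: [0.027, 1.0, -0.0, -0.002]
contact_force: [-0.5, -0.8, 0.5]
opening: 0.595
finger_force: 0.0
```

```bash
python3 - <<'E'
from h import *
p,d=r.snapshot("top");q,_=r.snapshot("wrist")
cv2.imwrite("pics/c2.png",np.hstack([cv2.resize(p[200:360,220:430,::-1],(400,305)),cv2.resize(q[:,:,::-1],(400,305))]))
s=r.get_state();print(s["tool_pos"],s["contact_force"])
E
```

```text
[ 0.57593378 -0.00063779  0.09007277] [ 0.31418514 -0.82669325  0.84585833]
```

View pics/c2.png

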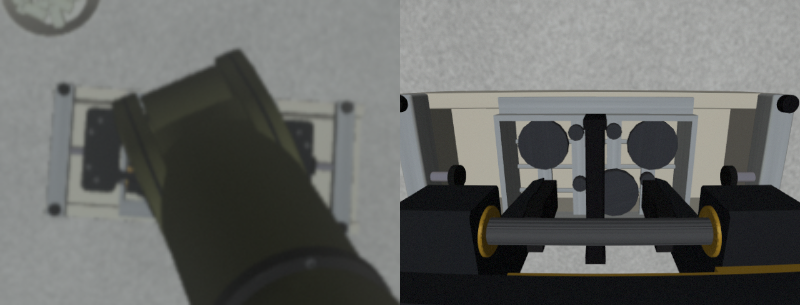

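The handle stands centred and square between the open fingers in the wrist view (x≈595 of the mosaic). Closing on it.

Emit:
step_arm(increments=[[[0.2, -0.1, 0.1], [0, 0, 0]], [[0, 0, 0], [0, 0, 0]], [[0, 0, 0], [0, 0, 0]], [[0, 0, 0], [0, 0, 0]], [[0, 0, 0], [0, 0, 0]], [[0, 0, 0], [0, 0, 0]], [[0, 0, 0], [0, 0, 0]], [[0, 0, 0], [0, 0, 0]], [[0, 0, 0], [0, 0, 0]], [[0, 0, 0], [0, 0, 0]]], fingers=0, grip_force=40)

```text
clock: 3.2
tool_pos: [0.5789, -0.0016, 0.0923]
eef_rot: [0.027, 1.0, 0.0, -0.0]
contact_force: [0.3, -0.3, 1.0]
opening: 0.009
finger_force: 0.0
```

```bash
python3 - <<'E'
from h import *
s=r.get_state();print(s["tool_pos"],s["eef_rot"],s["contact_force"],s["moment"],s["opening"])
E
```

```text
[ 0.57893314 -0.00161824  0.09229796] [ 2.71762391e-02  9.99630657e-01  2.24209266e-05 -3.91978927e-05] [ 0.28023105 -0.32661139  0.97790229] [-0.01868473  0.03394624 -0.08564329] 0.009282152605917868
```

```bash
python3 - <<'E'
from h import *
q,d=r.snapshot("wrist");c=r.calibration("wrist")
cv2.imwrite("pics/w3.png",q[:,:,::-1]);np.save("w3.npy",d)
print(-c["R"].T@c["t"],c["R"])
for u,v in((305,200),(305,240),(320,190)):print(u,v,withdepth(c,u,v,d[v,u]).round(3))
E
```

```text
[0.51408429 0.0027708  0.2684431 ] [[ 5.49796061e-02  9.98487478e-01 -4.72702145e-06]
 [ 9.65242329e-01 -5.31478207e-02  2.55895594e-01]
 [ 2.55508295e-01 -1.40736017e-02 -9.66704425e-01]]
305 200 [ 0.539 -0.004  0.117]
305 240 [ 0.555 -0.005  0.116]
320 190 [0.535 0.002 0.117]
```

View pics/w3.png

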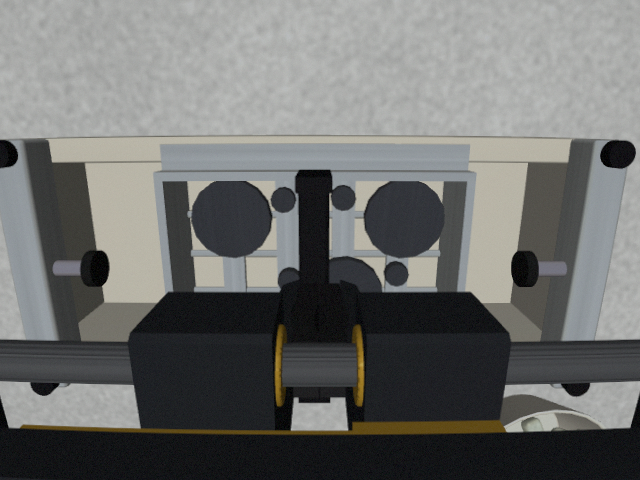

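```bash
python3 - <<'E'
from h import *
c=r.calibration("wrist");d=np.load("w3.npy")
for v in(240,275,285,295,305,315,325,335,345,385,395):
    print(v,[tuple(withdepth(c,u,v,d[v,u]).round(3)) if d[v,u]>0 else 0 for u in(290,303,315,328,342)])
q=cv2.imread("pics/w3.png")[250:410,240:400]
cv2.imwrite("pics/w3c.png",np.clip(cv2.resize(q,(600,600)).astype(float)*3,0,255).astype(np.uint8))
E
```

```text
240 [(np.float64(0.57), np.float64(-0.016), np.float64(0.056)), (np.float64(0.554), np.float64(-0.006), np.float64(0.118)), (np.float64(0.555), np.float64(-0.001), np.float64(0.117)), (np.float64(0.555), np.float64(0.004), np.float64(0.115)), (np.float64(0.572), np.float64(0.012), np.float64(0.057))]
275 [(np.float64(0.588), np.float64(-0.017), np.float64(0.063)), (np.float64(0.569), np.float64(-0.007), np.float64(0.116)), (np.float64(0.569), np.float64(-0.002), np.float64(0.117)), (np.float64(0.57), np.float64(0.003), np.float64(0.116)), (np.float64(0.589), np.float64(0.011), np.float64(0.065))]
285 [(np.float64(0.568), np.float64(-0.011), np.float64(0.128)), (np.float64(0.57), np.float64(-0.006), np.float64(0.124)), (np.float64(0.571), np.float64(-0.002), np.float64(0.124)), (np.float64(0.571), np.float64(0.003), np.float64(0.125)), (np.float64(0.569), np.float64(0.008), np.float64(0.128))]
295 [(np.float64(0.569), np.float64(-0.01), np.float64(0.137)), (np.float64(0.57), np.float64(-0.006), np.float64(0.135)), (np.float64(0.571), np.float64(-0.002), np.float64(0.133)), (np.float64
[... 1506 characters left out ...]
), np.float64(0.002), np.float64(0.201)), (np.float64(0.553), np.float64(0.005), np.float64(0.2))]
385 [(np.float64(0.559), np.float64(-0.005), np.float64(0.203)), (np.float64(0.559), np.float64(-0.003), np.float64(0.204)), (np.float64(0.559), np.float64(-0.0), np.float64(0.204)), (np.float64(0.56), np.float64(0.002), np.float64(0.203)), (np.float64(0.559), np.float64(0.005), np.float64(0.204))]
395 [(np.float64(0.58), np.float64(-0.008), np.float64(0.177)), (np.float64(0.588), np.float64(-0.006), np.float64(0.167)), (np.float64(0.587), np.float64(-0.002), np.float64(0.168)), (np.float64(0.588), np.float64(0.001), np.float64(0.167)), (np.float64(0.588), np.float64(0.005), np.float64(0.167))]
```

View pics/w3c.png

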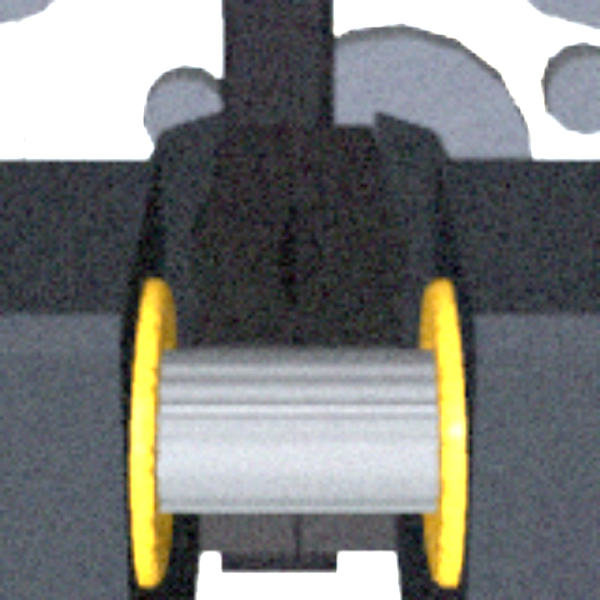

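The fingers closed above the handle: in the wrist view the closed tips end at row ≈283 (z ≈ 0.12), directly over the bar's top, so the reported z runs some 28 mm below the true tips. Opening and going lower.

Emit:
step_arm(increments=[[[0, 0, 0], [0, 0, 0]], [[0, 0, 0], [0, 0, 0]], [[0, 0, 0], [0, 0, 0]], [[0, 0, 0], [0, 0, 0]], [[0, 0, 0], [0, 0, 0]], [[0, 0, -0.5], [0, 0, 0]], [[0, 0, -0.5], [0, 0, 0]], [[0, 0, -0.5], [0, 0, 0]], [[0, 0, -0.5], [0, 0, 0]], [[0, 0, 0], [0, 0, 0]]], fingers=0.5)

```text
clock: 4.25
tool_pos: [0.5783, -0.0016, 0.0714]
eef_rot: [0.027, 1.0, -0.0, -0.001]
contact_force: [-0.2, -0.9, -0.8]
opening: 0.502
finger_force: 0.0
```

```bash
python3 - <<'E'
from h import *
s=r.get_state()
q,d=r.snapshot("wrist");c=r.calibration("wrist")
cv2.imwrite("pics/w4.png",np.clip(q[:,:,::-1].astype(float)*2,0,255).astype(np.uint8));np.save("w4.npy",d)
print(s["tool_pos"],s["contact_force"],s["opening"],-c["R"].T@c["t"])
for u in (250,262,274,356,368,380):
  print(u,[(v,tuple(map(float,withdepth(c,u,v,d[v,u]).round(3)))) for v in range(236,310,8) if d[v,u]>0])
E
```

```text
[ 0.578286   -0.00162212  0.0713752 ] [-0.16354881 -0.86184627 -0.82235146] 0.5020645779534676 [0.51389759 0.00277305 0.24799753]
250 [(236, (0.559, -0.032, 0.065)), (244, (0.563, -0.032, 0.065)), (252, (0.567, -0.033, 0.066)), (260, (0.571, -0.033, 0.065)), (268, (0.578, -0.036, 0.055)), (276, (0.6, -0.046, 0.006)), (284, (0.569, -0.027, 0.103)), (292, (0.569, -0.025, 0.11)), (300, (0.569, -0.024, 0.118)), (308, (0.569, -0.023, 0.124))]
262 [(236, (0.56, -0.026, 0.065)), (244, (0.563, -0.027, 0.065)), (252, (0.584, -0.037, 0.007)), (260, (0.589, -0.037, 0.008)), (268, (0.578, -0.029, 0.055)), (276, (0.6, -0.038, 0.007)), (284, (0.569, -0.022, 0.102)), (292, (0.572, -0.022, 0.103)), (300, (0.575, -0.023, 0.104)), (308, (0.578, -0.023, 0.104))]
274 [(236, (0.562, -0.022, 0.058)), (244, (0.566, -0.022, 0.057)), (252, (0.57, -0.022, 0.058)), (260, (0.574, -0.023, 0.057)), (268, (0.578, -0.023, 0.058)), (276, (0.582, -0.024, 0.057)), (284, (0.586, -0.024, 0.058)), (292, (0.591, -0.024, 0.057)), (300, (0.592, -0.024, 0.064)), (308, (0.601, -0.025, 0.055))]
356 [(236, (0.564, 0.018, 0.056)
[... 176 characters left out ...]
66)), (292, (0.59, 0.016, 0.066)), (300, (0.594, 0.016, 0.065)), (308, (0.598, 0.016, 0.065))]
368 [(236, (0.578, 0.029, 0.006)), (244, (0.583, 0.029, 0.005)), (252, (0.588, 0.029, 0.005)), (260, (0.594, 0.029, 0.005)), (268, (0.581, 0.024, 0.056)), (276, (0.584, 0.023, 0.06)), (284, (0.586, 0.022, 0.065)), (292, (0.59, 0.022, 0.065)), (300, (0.594, 0.022, 0.065)), (308, (0.599, 0.022, 0.065))]
380 [(236, (0.563, 0.029, 0.065)), (244, (0.566, 0.028, 0.066)), (252, (0.57, 0.028, 0.065)), (260, (0.594, 0.037, 0.006)), (268, (0.582, 0.03, 0.055)), (276, (0.604, 0.036, 0.006)), (284, (0.572, 0.023, 0.102)), (292, (0.571, 0.022, 0.111)), (300, (0.574, 0.021, 0.113)), (308, (0.576, 0.021, 0.113))]
```

View pics/w4.png

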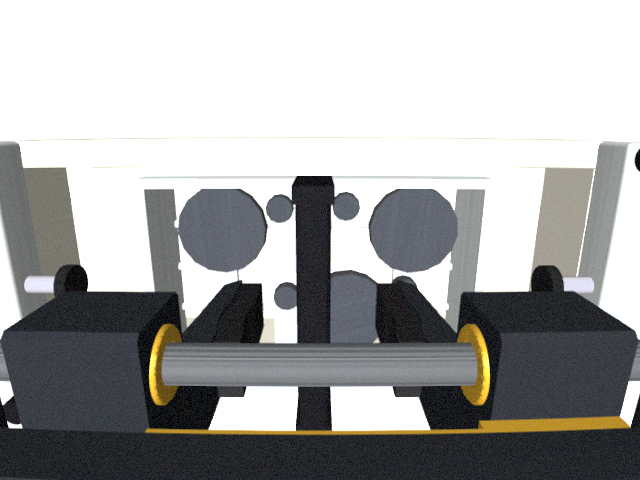

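Tips end at row ≈283, z ≈ 0.102 with 0.071 reported: offset 30 mm. One more centimetre down, then grip.

Emit:
step_arm(increments=[[[0, 0, -0.5], [0, 0, 0]], [[0, 0, -0.5], [0, 0, 0]], [[0, 0, 0], [0, 0, 0]], [[0, 0, 0], [0, 0, 0]], [[0, 0, 0], [0, 0, 0]], [[0, 0, 0], [0, 0, 0]], [[0, 0, 0], [0, 0, 0]], [[0, 0, 0], [0, 0, 0]], [[0, 0, 0], [0, 0, 0]], [[0, 0, 0], [0, 0, 0]]], fingers=0, grip_force=45)

```text
clock: 5.3
tool_pos: [0.5787, -0.0016, 0.0622]
eef_rot: [0.027, 1.0, 0.0, -0.0]
contact_force: [0.3, -0.1, -3.4]
opening: 0.126
finger_force: 45.0
```

Emit:
step_arm(increments=[[[0.05, 1, 0], [0, 0, 0]], [[0.05, 1, 0], [0, 0, 0]], [[0.02, 0.4, 0], [0, 0, 0]], [[0.01, 0.2, 0], [0, 0, 0]], [[0.01, 0.2, 0], [0, 0, 0]], [[0.01, 0.1, 0], [0, 0, 0]], [[0, 0, 0], [0, 0, 0]], [[0, 0, 0], [0, 0, 0]], [[0, 0, 0], [0, 0, 0]], [[0, 0, 0], [0, 0, 0]]])

```text
clock: 6.3
tool_pos: [0.5802, 0.027, 0.0622]
eef_rot: [0.027, 1.0, -0.0, -0.0]
contact_force: [-0.9, -2.7, -5.0]
opening: 0.129
finger_force: 45.0
```

```bash
python3 - <<'E'
from h import *
s=r.get_state();print(s["tool_pos"],s["contact_force"],s["moment"])
E
```

```text
[0.58020045 0.02697465 0.06222517] [-0.85805479 -2.70103258 -5.03212539] [-0.40694201  0.20272263  0.08985343]
```

Emit:
step_arm(increments=[[[0.01, 0.2, -0.1], [0, 0, 0]], [[0, 0.1, 0], [0, 0, 0]], [[0, 0, 0], [0, 0, 0]], [[0, 0, 0], [0, 0, 0]], [[0, 0, 0], [0, 0, 0]], [[0, 0, 0], [0, 0, 0]], [[0, 0, 0], [0, 0, 0]], [[0, 0, 0], [0, 0, 0]], [[0, 0, 0], [0, 0, 0]], [[0, 0, 0], [0, 0, 0]]])

```text
clock: 7.3
tool_pos: [0.5808, 0.0287, 0.0622]
eef_rot: [0.028, 1.0, -0.001, 0.0]
contact_force: [-1.5, -5.1, 1.7]
opening: 0.127
finger_force: 45.0
```

Emit:
step_arm(increments=[[[-0.08, -1.5, 0], [0, 0, 0]], [[-0.1, -2, 0], [0, 0, 0]], [[-0.1, -2, 0], [0, 0, 0]], [[-0.05, -1, 0], [0, 0, 0]], [[-0.02, -0.3, 0], [0, 0, 0]], [[-0.01, -0.2, 0], [0, 0, 0]], [[0, 0, 0], [0, 0, 0]], [[0, 0, 0], [0, 0, 0]], [[0, 0, 0], [0, 0, 0]], [[0, 0, 0], [0, 0, 0]]])

```text
clock: 8.3
tool_pos: [0.5785, -0.0382, 0.0621]
eef_rot: [0.026, 1.0, 0.001, 0.001]
contact_force: [1.3, -0.4, 5.3]
opening: 0.127
finger_force: 45.0
```

Emit:
step_arm(increments=[[[0.1, -0.2, 0.05], [0, 0, 0]], [[0, -0.2, 0], [0, 0, 0]], [[0, -0.1, 0], [0, 0, 0]], [[0, 0, 0], [0, 0, 0]], [[0, 0, 0], [0, 0, 0]], [[0, 0, 0], [0, 0, 0]], [[0, 0, 0], [0, 0, 0]], [[0, 0, 0], [0, 0, 0]], [[0, 0, 0], [0, 0, 0]], [[0, 0, 0], [0, 0, 0]]])

```text
clock: 9.3
tool_pos: [0.5783, -0.0418, 0.0622]
eef_rot: [0.026, 1.0, 0.002, 0.0]
contact_force: [-0.7, 5.5, 5.9]
opening: 0.123
finger_force: 45.0
```

```bash
python3 - <<'E'
from h import *
s=r.get_state();print(s["tool_pos"],s["contact_force"],s["moment"])
q,d=r.snapshot("wrist")
cv2.imwrite("pics/w5.png",np.clip(q[:,:,::-1].astype(float)*1.5,0,255).astype(np.uint8));np.save("w5.npy",d)
E
```

```text
[ 0.57828828 -0.04181991  0.06215087] [-0.66616179  5.45488755  5.87028659] [ 1.06954795  0.14149452 -0.02889783]
```

View pics/w5.png

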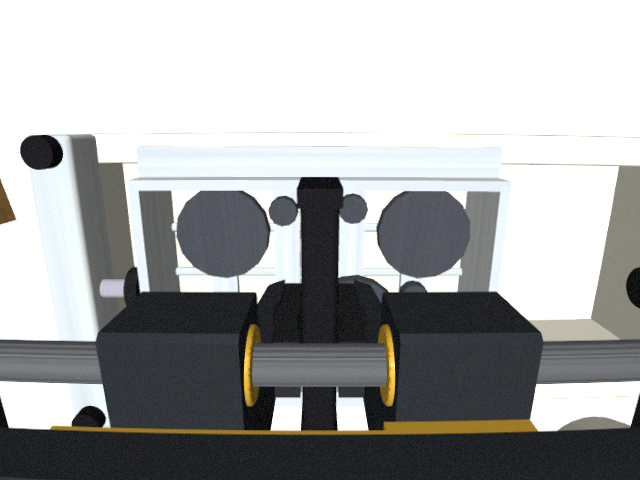

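Right buffer pressed (face at row ≈288, x≈132 touching the sieve wall), force 5.5 N. Now brisk strokes, ending with the second left and right knocks.

Emit:
step_arm(increments=[[[0.12, 3.5, -0.05], [0, 0, 0]], [[0.1, 3.0, 0], [0, 0, 0]], [[0.02, 0.5, 0], [0, 0, 0]], [[0.01, 0.4, 0], [0, 0, 0]], [[-0.1, -3, 0], [0, 0, 0]], [[-0.1, -3, 0], [0, 0, 0]], [[0.14, 4, 0], [0, 0, 0]], [[-0.14, -4, 0], [0, 0, 0]], [[0.14, 4, 0], [0, 0, 0]], [[-0.14, -4, 0], [0, 0, 0]]])

```text
clock: 10.35
tool_pos: [0.58, -0.0139, 0.0622]
eef_rot: [0.018, 1.0, 0.006, 0.001]
contact_force: [-0.7, 5.9, 4.1]
opening: 0.123
finger_force: 45.1
```

```bash
cat > look.py <<'E'
import sys
from h import *
s=r.get_state();print(s["clock"],s["tool_pos"],s["contact_force"],s["opening"])
q,d=r.snapshot("wrist");c=r.calibration("wrist")
n=sys.argv[1];cv2.imwrite(f"pics/{n}.png",q[:,:,::-1]);np.save(n+".npy",d)
m=((q.max(2)<75)).astype(np.uint8)*255; m[285:]=0
for k in cv2.findContours(m,cv2.RETR_EXTERNAL,cv2.CHAIN_APPROX_NONE)[0]:
    a=cv2.contourArea(k)
    if a<60: continue
    (u,v),rad=cv2.minEnclosingCircle(k); print("blob",round(u),round(v),round(rad,1),round(a), withdepth(c,u,v,d[int(v),int(u)]).round(3))
E
python3 look.py w6
```

```text
10.35 [ 0.58002917 -0.01394939  0.06215645] [-0.69957532  5.87894056  4.11777631] 0.12349058971244621
blob 584 283 18.0 408 [0.581 0.081 0.081]
blob 450 261 10.3 186 [0.591 0.046 0.013]
blob 400 244 56.0 6526 [0.565 0.007 0.063]
blob 157 238 50.2 2644 [ 0.554 -0.098  0.073]
blob 299 245 78.3 10182 [ 0.563 -0.039  0.065]
blob 50 209 89.9 8888 [ 0.545 -0.168  0.037]
```

Emit:
step_arm(increments=[[[-0.02, -0.9, 0], [0, 0, 0]], [[-0.01, -0.2, 0], [0, 0, 0]], [[0, -0.1, 0], [0, 0, 0]], [[0, 0, 0], [0, 0, 0]], [[0, 0, 0], [0, 0, 0]], [[0, 0, 0], [0, 0, 0]], [[0, 0, 0], [0, 0, 0]], [[0, 0, 0], [0, 0, 0]], [[0, 0, 0], [0, 0, 0]], [[0, 0, 0], [0, 0, 0]]])

```text
clock: 11.4
tool_pos: [0.5791, -0.041, 0.0621]
eef_rot: [0.026, 1.0, 0.001, 0.001]
contact_force: [-0.7, 2.6, 8.5]
opening: 0.129
finger_force: 45.0
```

```bash
python3 look.py w7; python3 - <<'E'
from h import *
p,d=r.snapshot("scene");cv2.imwrite("pics/s7.png",p[:,:,::-1]);np.save("s7.npy",d)
a=cv2.resize(p[180:300,230:420,::-1],(400,253),interpolation=cv2.INTER_CUBIC);b=cv2.resize(cv2.imread("pics/w7.png")[130:420],(400,253))
cv2.imwrite("pics/m7.png",np.clip(np.vstack([cv2.resize(a,(470,297)),cv2.resize(b,(470,297))]).astype(float)*1.7,0,255).astype(np.uint8))
E
```

```text
11.4 [ 0.57905598 -0.04100977  0.0621343 ] [-0.72102258  2.62448994  8.52023704] 0.1294836734666143
blob 632 275 11.4 208 [0.581 0.098 0.076]
blob 503 262 9.1 96 [0.594 0.068 0.013]
blob 158 238 50.0 2664 [ 0.554 -0.107  0.072]
blob 452 192 11.6 160 [0.551 0.036 0.014]
blob 412 239 54.2 6542 [0.563 0.002 0.065]
blob 2 202 19.1 252 [ 0.543 -0.227  0.007]
blob 308 247 75.5 9082 [ 0.549 -0.042  0.116]
blob 104 210 81.2 5952 [ 0.548 -0.153  0.03 ]
blob 39 148 21.4 1123 [ 0.514 -0.134  0.098]
```

View pics/m7.png

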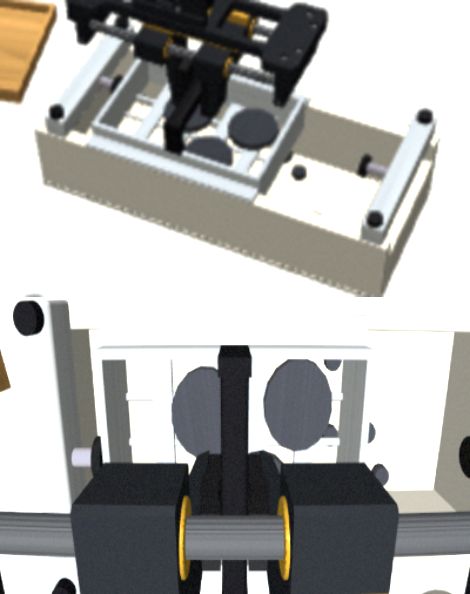

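Emit:
step_arm(increments=[[[0, -0.3, 0.05], [0, 0, 0]], [[0, 0, 0], [0, 0, 0]], [[0.1, 3.5, 0], [0, 0, 0]], [[-0.1, -3.5, 0], [0, 0, 0]], [[0.14, 4, 0], [0, 0, 0]], [[0.1, 2.7, 0], [0, 0, 0]], [[0.03, 0.7, 0], [0, 0, 0]], [[0, 0, 0], [0, 0, 0]], [[0, 0, 0], [0, 0, 0]], [[0, 0, 0], [0, 0, 0]]])

```text
clock: 12.5
tool_pos: [0.5813, 0.0275, 0.0621]
eef_rot: [0.027, 1.0, -0.0, 0.0]
contact_force: [0.4, 0.7, 6.1]
opening: 0.126
finger_force: 45.0
```

Emit:
step_arm(increments=[[[0.01, 0.2, 0.1], [0, 0, 0]], [[0.01, 0.2, 0], [0, 0, 0]], [[0, 0, 0], [0, 0, 0]], [[0, 0, 0], [0, 0, 0]], [[0, 0, 0], [0, 0, 0]], [[0, 0, 0], [0, 0, 0]], [[0, 0, 0], [0, 0, 0]], [[0, 0, 0], [0, 0, 0]], [[0, 0, 0], [0, 0, 0]], [[0, 0, 0], [0, 0, 0]]])

```text
clock: 13.5
tool_pos: [0.5805, 0.0297, 0.0622]
eef_rot: [0.028, 1.0, -0.002, -0.001]
contact_force: [-0.5, -5.6, -1.5]
opening: 0.13
finger_force: 45.0
```

```bash
python3 look.py w8; python3 - <<'E'
from h import *
p,d=r.snapshot("scene");cv2.imwrite("pics/s8.png",p[:,:,::-1]);np.save("s8.npy",d)
c=r.calibration("scene");cw=r.calibration("wrist");dw=np.load("w8.npy")
# points at buffer/wall height: sieve end wall +y top z~.085, buffer face z~.08
def cloud(c,d,step=1):
    v,u=np.mgrid[0:480,0:640];f=240/np.tan(np.radians(c["fov_y"]/2));K=np.array([[f,0,c["cx"]],[0,f,c["cy"]],[0,0,1.]])
    p=cv2.undistortPoints(np.dstack([u,v]).reshape(-1,1,2).astype(float),K,np.array([c["k1"],0,0,0.]))[:,0]
    X=np.c_[p,np.ones(len(p))]*d.reshape(-1,1); return ((X-c["t"])@c["R"]).reshape(480,640,3)
for n,cc,dd in(("scene",c,d),("wrist",cw,dw)):
    X=cloud(cc,dd);y=X[...,1]
    m=(dd>0)&(abs(X[...,2]-.085)<.003)&(abs(X[...,0]-.582)<.03)&(y>.07)&(y<.135)
    print(n,np.histogram(y[m],bins=np.arange(.07,.136,.003)))
E
```

```text
13.5 [0.58054289 0.02973651 0.0622276 ] [-0.51964283 -5.61511554 -1.46903339] 0.12984207651896942
blob 394 284 21.0 145 [0.585 0.065 0.064]
blob 506 278 8.6 122 [0.577 0.107 0.085]
blob 160 238 50.2 2694 [ 0.556 -0.037  0.07 ]
blob 296 254 96.3 13696 [0.571 0.021 0.057]
blob 14 227 58.6 1834 [ 0.559 -0.153  0.009]
blob 638 178 25.5 154 [0.551 0.22  0.007]
blob 594 156 21.3 1114 [0.529 0.13  0.097]
scene (array([ 0,  0,  0,  0,  0,  0,  0,  0,  0, 18, 29, 16, 10,  3,  5,  3,  2,
        2,  2,  0,  0]), array([0.07 , 0.073, 0.076, 0.079, 0.082, 0.085, 0.088, 0.091, 0.094,
       0.097, 0.1  , 0.103, 0.106, 0.109, 0.112, 0.115, 0.118, 0.121,
       0.124, 0.127, 0.13 , 0.133]))
wrist (array([  0,   0,   0,   0,   0,   0,   0,   0,   0,  63, 667, 343, 101,
        37, 117, 121, 562, 348,   0,   0,   0]), array([0.07 , 0.073, 0.076, 0.079, 0.082, 0.085, 0.088, 0.091, 0.094,
       0.097, 0.1  , 0.103, 0.106, 0.109, 0.112, 0.115, 0.118, 0.121,
       0.124, 0.127, 0.13 , 0.133]))
```

Emit:
step_arm(increments=[[[-0.14, -4, -0.03], [0, 0, 0]], [[0.1, 3, 0], [0, 0, 0]], [[-0.1, -3.5, 0], [0, 0, 0]], [[0.1, 3.5, 0], [0, 0, 0]], [[-0.1, -3, 0], [0, 0, 0]], [[-0.1, -3, 0], [0, 0, 0]], [[-0.02, -0.4, 0], [0, 0, 0]], [[-0.01, -0.3, 0], [0, 0, 0]], [[0, 0, 0], [0, 0, 0]], [[0, 0, 0], [0, 0, 0]]])

```text
clock: 14.6
tool_pos: [0.5782, -0.0419, 0.0622]
eef_rot: [0.026, 1.0, 0.001, -0.0]
contact_force: [0.8, 4.4, -3.1]
opening: 0.128
finger_force: 45.0
```

Emit:
step_arm(increments=[[[0.13, 4.5, 0], [0, 0, 0]], [[-0.1, -3, 0], [0, 0, 0]], [[0.13, 4, 0], [0, 0, 0]], [[-0.13, -4, 0], [0, 0, 0]], [[0.13, 4, 0], [0, 0, 0]], [[-0.13, -4, 0], [0, 0, 0]], [[0.13, 4, 0], [0, 0, 0]], [[-0.06, -2, 0], [0, 0, 0]], [[0, 0, 0], [0, 0, 0]], [[0, 0, 0], [0, 0, 0]]])

```text
clock: 15.6
tool_pos: [0.5785, -0.0107, 0.0622]
eef_rot: [0.028, 1.0, -0.001, -0.001]
contact_force: [-0.5, 0.0, -4.4]
opening: 0.127
finger_force: 45.0
```

Emit:
step_arm(increments=[[[0, 0, 0], [0, 0, 0]], [[0, 0, 1], [0, 0, 0]], [[0, 0, 1.5], [0, 0, 0]], [[0, 0, 2], [0, 0, 0]], [[0, 0, 2], [0, 0, 0]], [[0, 0, 2], [0, 0, 0]], [[0, 0, 2], [0, 0, 0]], [[0, 0, 1], [0, 0, 0]], [[0, 0, 0], [0, 0, 0]], [[0, 0, 0], [0, 0, 0]]])

```text
clock: 16.6
tool_pos: [0.5787, -0.0096, 0.177]
eef_rot: [0.027, 1.0, -0.0, -0.001]
contact_force: [-0.4, -0.7, -5.9]
opening: 0.124
finger_force: 45.0
```

```bash
python3 look.py w9; python3 - <<'E'
from h import *
S=[]
for n in("scene","top"):
    p,d=r.snapshot(n);cv2.imwrite(f"pics/{n}9.png",p[:,:,::-1]);S.append(p)
a=cv2.resize(S[0][120:300,220:430,::-1],(420,300),interpolation=cv2.INTER_CUBIC);b=cv2.resize(S[1][220:340,230:420,::-1],(380,300),interpolation=cv2.INTER_CUBIC)
w=cv2.resize(cv2.imread("pics/w9.png"),(400,300))
m=np.zeros((600,800,3),np.uint8);m[:300,:420]=a;m[:300,420:]=b;m[300:,:400]=w
cv2.imwrite("pics/m9.png",np.clip(m*1.7,0,255).astype(np.uint8))
E
```

```text
16.6 [ 0.57868157 -0.00963075  0.17702934] [-0.40202558 -0.73163226 -5.92942383] 0.12387402914937473
blob 627 234 28.0 646 [0.608 0.248 0.033]
blob 158 238 50.0 2701 [ 0.554 -0.077  0.186]
blob 318 233 110.6 16977 [ 0.544 -0.007  0.231]
blob 593 204 58.4 442 [0.586 0.231 0.01 ]
blob 133 158 20.2 244 [ 0.523 -0.129  0.083]
blob 536 146 11.2 319 [0.529 0.13  0.097]
blob 111 146 11.2 307 [ 0.514 -0.136  0.096]
blob 42 126 74.0 1286 [ 0.493 -0.238  0.009]
```

View pics/m9.png

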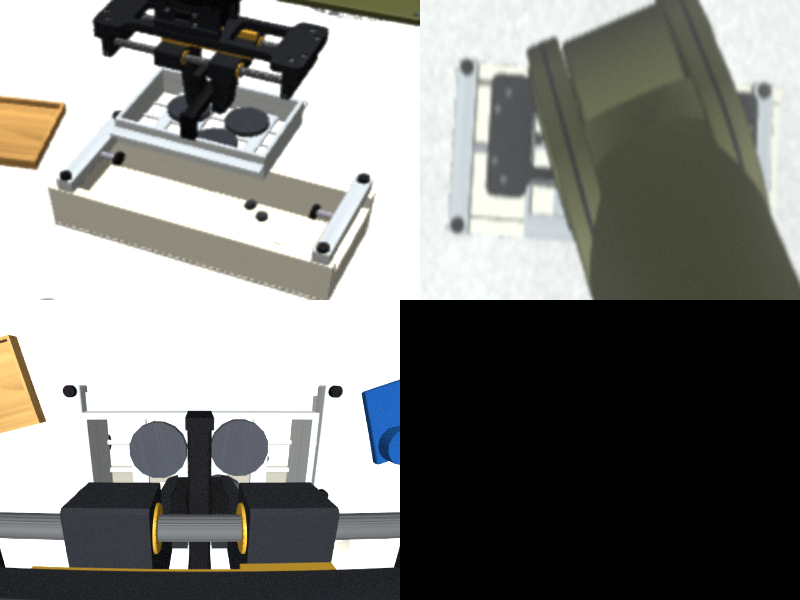

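The sieve hangs level with three large discs and no small one showing in it (scene crop ≈ (170–270,95–140)); the tray shows discs at (250,203), (262,215), part hidden. Moving towards the park, then counting.

Emit:
step_arm(increments=[[[-0.4, -1.6, 0], [0, 0, 1.3]], [[-0.7, -3, 0], [0, 0, 1.3]], [[-0.8, -3.6, 0], [0, 0, 1.3]], [[-0.8, -3.6, 0], [0, 0, 1.3]], [[-0.8, -3.6, 0], [0, 0, 1.3]], [[-0.8, -3.6, 0], [0, 0, 1.3]], [[-0.8, -3.6, 0], [0, 0, 1.3]], [[-0.8, -3.6, 0], [0, 0, 1.3]], [[-0.7, -3, 0], [0, 0, 1.3]], [[-0.3, -1.4, 0], [0, 0, 1.4]]])

```text
clock: 17.75
tool_pos: [0.5077, -0.3203, 0.1763]
eef_rot: [-0.085, 0.996, -0.001, -0.002]
contact_force: [0.7, -0.2, -6.7]
opening: 0.125
finger_force: 45.0
```

```bash
python3 - <<'E'
from h import *
s=r.get_state();print(s["clock"],s["tool_pos"],s["eef_rot"])
T,dT=r.snapshot("top");S,dS=r.snapshot("scene")
cv2.imwrite("pics/t10.png",T[:,:,::-1]);cv2.imwrite("pics/s10.png",S[:,:,::-1])
c=r.calibration("top");m=((T.max(2)<90)*255).astype(np.uint8);m[:235]=0;m[335:]=0;m[:,:240]=0;m[:,415:]=0
for k in cv2.findContours(m,cv2.RETR_EXTERNAL,cv2.CHAIN_APPROX_NONE)[0]:
    M=k.reshape(-1,2).mean(0);print("top",M.round(1),cv2.contourArea(k),onplane(c,*M,.013).round(3))
c=r.calibration("scene");m=((S.max(2)<90)*255).astype(np.uint8);m[:185]=0;m[300:]=0;m[:,:240]=0;m[:,415:]=0
for k in cv2.findContours(m,cv2.RETR_EXTERNAL,cv2.CHAIN_APPROX_NONE)[0]:
    M=k.reshape(-1,2).mean(0)
    print("sc",M.round(1),cv2.contourArea(k),onplane(c,*M,.01).round(3))
S0=cv2.cvtColor(cv2.imread("pics/scene0.png"),cv2.COLOR_BGR2HSV)
m=((S0[...,1]>90)&(S0[...,0]<25)&(S0[...,2]>50)).astype(np.uint8)*255;m[:168]=0;m[225:]=0;m[:,:160]=0;m[:,258:]=0
k=max(cv2.findContours(m,cv2.RETR_EXTERNAL,cv2.CHAIN_APPROX_NONE)[0],key=cv2.contourArea)
a=cv2.approxPolyDP(cv2.convexHull(k),4,True)[:,0];print("park scene",[(q.tolist(),onplane(c,*map(float,q),.016).round(4)[:2]) for q in a])
E
```

```text
17.75 [ 0.50769347 -0.3203289   0.17626193] [-8.47923788e-02  9.96396868e-01 -8.60568992e-04 -1.67120422e-03]
top [398.7 319. ] 31.0 [ 0.512 -0.149  0.013]
top [248.  309.5] 28.0 [0.528 0.143 0.013]
top [254. 306.] 0.0 [0.535 0.132 0.013]
top [311.  304.3] 13.5 [0.539 0.021 0.013]
top [302.4 298.1] 19.0 [0.551 0.038 0.013]
top [383.8 286.5] 28.0 [ 0.574 -0.12   0.013]
top [256.9 277.1] 3.5 [0.591 0.127 0.013]
top [266.7 279. ] 24.0 [0.587 0.108 0.013]
top [303.1 275.4] 19.0 [0.595 0.037 0.013]
top [287.7 275.3] 20.5 [0.595 0.067 0.013]
top [334.7 266.3] 18.5 [ 0.613 -0.024  0.013]
top [386. 260.] 0.0 [ 0.626 -0.125  0.013]
top [370. 259.] 0.0 [ 0.628 -0.093  0.013]
top [281.1 261.1] 15.5 [0.622 0.08  0.013]
top [353.5 258. ] 0.0 [ 0.63  -0.061  0.013]
top [338.5 257. ] 0.0 [ 0.631 -0.032  0.013]
top [322.5 256. ] 0.0 [ 0.633 -0.     0.013]
top [394.6 287.5] 25.0 [ 0.573 -0.141  0.013]
top [307. 255.] 0.0 [0.635 0.03  0.013]
top [292. 254.] 0.0 [0.637 0.059 0.013]
top [401.7 255.9] 24.5 [ 0.634 -0.156  0.013]
top [275.5 253. ] 0.0 [0.638 0.092 0.013]
top [258.7 252.1] 4.5 [0.64  0.125 0.013]
top [253.2 246.3] 27.5 [0.651 0.136 0.013]
sc [350.6 249.4] 21.0 [0.552 0.037 0.01 ]
sc [401.2 226.6] 25.5 [0.451 0.118 0.01 ]
sc [334.3 250.4] 5186.5 [0.566 0.006 0.01 ]
sc [278.8 188.9] 21.0 [ 0.435 -0.181  0.01 ]
sc [245.5 199.8] 43.5 [ 0.495 -0.237  0.01 ]
park scene [([167, 205], array([ 0.5782, -0.3928])), ([186, 173], array([ 0.4678, -0.4089])), ([251, 182], array([ 0.4417, -0.2486])), ([237, 220], array([ 0.5642, -0.2227])), ([169, 211], array([ 0.5931, -0.3783]))]
```

All six small discs are in the tray (top view: (311,304), (302,298), (303,275), (288,275), (335,266), (281,261)). Descending to just above the park rim.

Emit:
step_arm(increments=[[[0, -0.2, -1], [0, 0, 0]], [[0, 0, -2], [0, 0, 0]], [[0, 0, -2], [0, 0, 0]], [[0, 0, -2], [0, 0, 0]], [[0, 0, -2], [0, 0, 0]], [[0, 0, -2], [0, 0, 0]], [[0, 0, -1.5], [0, 0, 0]], [[0, 0, -1], [0, 0, 0]], [[0, 0, -0.4], [0, 0, 0]], [[0, 0, 0], [0, 0, 0]]])

```text
clock: 18.85
tool_pos: [0.5105, -0.3172, 0.0383]
eef_rot: [-0.087, 0.996, 0.0, -0.0]
contact_force: [0.7, 0.1, -6.9]
opening: 0.129
finger_force: 45.0
```

```bash
python3 - <<'E'
from h import *
s=r.get_state();print(s["clock"],s["tool_pos"],s["eef_rot"],s["contact_force"],s["moment"])
p,d=r.snapshot("wrist");c=r.calibration("wrist")
cv2.imwrite("pics/w11.png",p[:,:,::-1])
v,u=np.mgrid[0:480,0:640];f=240/np.tan(np.radians(c["fov_y"]/2));K=np.array([[f,0,c["cx"]],[0,f,c["cy"]],[0,0,1.]])
q=cv2.undistortPoints(np.dstack([u,v]).reshape(-1,1,2).astype(float),K,np.array([c["k1"],0,0,0.]))[:,0]
X=((np.c_[q,np.ones(len(q))]*d.reshape(-1,1)-c["t"])@c["R"])
a=2*np.arcsin(-s["eef_rot"][0]);yx=np.array([-np.sin(a),np.cos(a)]);xx=np.array([np.cos(a),np.sin(a)])
ok=(d.ravel()>0);L=np.c_[(X[:,:2]-s["tool_pos"][:2])@xx,(X[:,:2]-s["tool_pos"][:2])@yx,X[:,2]]
print("yaw",a)
# handle ends: z ~ .117-.065...: heights near x edges at y~0
hz=s["tool_pos"][2]+.0548-.002
m=ok&(abs(L[:,1])<.005)&(abs(L[:,2]-hz)<.01);print("handle x",np.percentile(L[m,0],[1,99]),"z",np.median(L[m,2]))
for lo,hi in((.008,.02),(.02,.03),(.03,.05)):
    m=ok&(L[:,2]>lo)&(L[:,2]<hi)&(abs(L[:,1])<.06)&(L[:,0]<0); 
    if m.sum(): print(lo,m.sum(),np.histogram(L[m,0],bins=np.arange(-.08,-.03,.004)))
E
```

```text
18.85 [ 0.51050443 -0.31716188  0.03827328] [-8.72615063e-02  9.96185410e-01  2.19488082e-04 -9.64990172e-05] [ 0.69276455  0.13204649 -6.85471683] [-0.01260543 -0.03414361 -0.02908821]
yaw 0.1747452613000252
handle x [-0.0479163   0.03769696] z 0.09331908248220248
0.008 920 (array([  0,   0,   0,   0,   0, 851,   0,   0,   0,   0,   0,  16]), array([-0.08 , -0.076, -0.072, -0.068, -0.064, -0.06 , -0.056, -0.052,
       -0.048, -0.044, -0.04 , -0.036, -0.032]))
0.02 42 (array([0, 0, 0, 0, 0, 0, 0, 0, 0, 0, 0, 0]), array([-0.08 , -0.076, -0.072, -0.068, -0.064, -0.06 , -0.056, -0.052,
       -0.048, -0.044, -0.04 , -0.036, -0.032]))
0.03 15760 (array([   0,    0,    0,    0,    0,  164,   73,   50,   15,    0, 1283,
       1725]), array([-0.08 , -0.076, -0.072, -0.068, -0.064, -0.06 , -0.056, -0.052,
       -0.048, -0.044, -0.04 , -0.036, -0.032]))
```

Emit:
step_arm(increments=[[[0, 0, -0.3], [0, 0, 0]], [[0, 0, -0.3], [0, 0, 0]], [[0, 0, -0.3], [0, 0, 0]], [[0, 0, -0.3], [0, 0, 0]], [[0, 0, -0.3], [0, 0, 0]], [[0, 0, -0.2], [0, 0, 0]], [[0, 0, -0.1], [0, 0, 0]], [[0, 0, -0.1], [0, 0, 0]], [[0, 0, 0], [0, 0, 0]], [[0, 0, 0], [0, 0, 0]]])

```text
clock: 19.9
tool_pos: [0.5104, -0.3176, 0.0196]
eef_rot: [-0.087, 0.996, 0.0, 0.0]
contact_force: [-0.0, 0.1, -5.1]
opening: 0.127
finger_force: 45.0
```

Emit:
step_arm(increments=[[[0, 0, -0.1], [0, 0, 0]], [[0, 0, -0.1], [0, 0, 0]], [[0, 0, 0], [0, 0, 0]], [[0, 0, 0], [0, 0, 0]], [[0, 0, 0], [0, 0, 0]], [[0, 0, 0], [0, 0, 0]], [[0, 0, 0], [0, 0, 0]], [[0, 0, 0], [0, 0, 0]], [[0, 0, 0], [0, 0, 0]], [[0, 0, 0], [0, 0, 0]]])

```text
clock: 20.9
tool_pos: [0.5106, -0.3177, 0.0182]
eef_rot: [-0.087, 0.996, -0.0, 0.0]
contact_force: [-1.5, 0.9, 6.4]
opening: 0.125
finger_force: 45.0
```

Seated exactly at the expected height. Release and rise.

Emit:
step_arm(increments=[[[0, 0, 0.05], [0, 0, 0]], [[0, 0, 0], [0, 0, 0]], [[0, 0, 0], [0, 0, 0]], [[0, 0, 0], [0, 0, 0]], [[0, 0, 0], [0, 0, 0]], [[0, 0, 0], [0, 0, 0]], [[0, 0, 0], [0, 0, 0]], [[0, 0, 0], [0, 0, 0]], [[0, 0, 0], [0, 0, 0]], [[0, 0, 0], [0, 0, 0]]], fingers=0.5)

```text
clock: 21.9
tool_pos: [0.5104, -0.3176, 0.0181]
eef_rot: [-0.087, 0.996, 0.0, 0.0]
contact_force: [-0.3, -0.7, 0.3]
opening: 0.503
finger_force: 0.0
```

Emit:
step_arm(increments=[[[0, 0, 0.5], [0, 0, 0]], [[0, 0, 1], [0, 0, 0]], [[0, 0, 2], [0, 0, 0]], [[0, 0, 3], [0, 0, 0]], [[0, 0, 3], [0, 0, 0]], [[0, 0, 3], [0, 0, 0]], [[0, 0, 3], [0, 0, 0]], [[0, 0, 2], [0, 0, 0]], [[0, 0, 0], [0, 0, 0]], [[0, 0, 0], [0, 0, 0]]])

```text
clock: 22.9
tool_pos: [0.5102, -0.3177, 0.1935]
eef_rot: [-0.087, 0.996, -0.0, 0.0]
contact_force: [-0.8, -0.2, -0.2]
opening: 0.504
finger_force: 0.0
```

```bash
python3 - <<'E'
from h import *
s=r.get_state();print(s["clock"],s["tool_pos"],s["opening"],s["contact_force"])
p,d=r.snapshot("wrist");c=r.calibration("wrist")
v,u=np.mgrid[0:480,0:640];f=240/np.tan(np.radians(c["fov_y"]/2));K=np.array([[f,0,c["cx"]],[0,f,c["cy"]],[0,0,1.]])
q=cv2.undistortPoints(np.dstack([u,v]).reshape(-1,1,2).astype(float),K,np.array([c["k1"],0,0,0.]))[:,0]
X=((np.c_[q,np.ones(len(q))]*d.reshape(-1,1)-c["t"])@c["R"])
g=p.max(2).ravel()
near=(d.ravel()>0)&(np.hypot(X[:,0]-.51,X[:,1]+.318)<.12)
# wall tops z=.041, dark discs z=.02, rim z=.016
m=near&(abs(X[:,2]-.041)<.003);print("walltop",m.sum(),cv2.minAreaRect(X[m,:2].astype(np.float32)),np.linalg.lstsq(np.c_[X[m,:2]-[.51,-.318],np.ones(m.sum())],X[m,2],rcond=None)[0])
k=((near&(abs(X[:,2]-.02)<.004)&(g<75)).reshape(480,640)*255).astype(np.uint8)
for t in cv2.findContours(cv2.morphologyEx(k,cv2.MORPH_OPEN,np.ones((3,3))),cv2.RETR_EXTERNAL,cv2.CHAIN_APPROX_NONE)[0]:
    if cv2.contourArea(t)>40:(a,b),rad=cv2.minEnclosingCircle(t);print("disc",onplane(c,a,b,.02).round(3),round(rad,1))
E
```

```text
22.9 [ 0.51015919 -0.3176783   0.1934985 ] 0.5038018757201019 [-0.84519053 -0.19609603 -0.21932492]
walltop 2872 ((0.5109575986862183, -0.316480815410614), (0.0966770127415657, 0.14626088738441467), 9.939645767211914) [-0.00286363  0.00031243  0.04072246]
disc [ 0.528 -0.297  0.02 ] 23.0
disc [ 0.496 -0.348  0.02 ] 24.0
disc [ 0.484 -0.292  0.02 ] 24.1
```

The sieve's wall tops are level at 41 mm, centred at (0.511, −0.316). It holds three large discs and the gripper is clear of it.

```bash
python3 -c "
from plant import r
print(r.finish_job())"
```

```text
the job is handed in; nothing more can be done
None
```

I handed the job in at about 23 s; no verdict came back. My last checks showed all six small discs in the catch tray and the sieve released, level and centred in the parking tray with its three large discs. Each buffer was knocked in turn, at most about 7 mm deep by my force readings.

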